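# Check an acrylic block for stress in the strain viewer

### The job

Set up the strain viewer: drop the filter with the red tab fully home into the slot on the lamp side and the one with the blue tab fully home into the slot on the lens side. Then pick up the clear acrylic block near its top by the frosted faces only, letting nothing touch the polished faces, and finish while holding it there: still, upright and clear of everything in the light midway between the filters, polished faces square to the light, the light passing centrally through it 25 mm above its foot, and your fingers above the light. Do not let go of the block, and leave everything else on the bench where it is.

Things in the scene. Friction and masses are not known exactly. Their poses are not given: they have to be found in the camera images.
- polariser: filter in a black frame with a red tab, upright in the wooden stand; loose, 60 g. Frame 50 mm wide (its x), 8 mm thick (its y), 70 mm tall; the solid tab on top, for gripping, is 22 mm (x) by 12 mm (y), from 70 to 100 mm above the foot. Origin at the centre of the foot, z up. Turned half round it serves as well
- analyser: the same filter frame with a blue tab: same sizes and origin as the polariser
- stand: wooden stand fixed to the bench, 84 (x) by 150 (y) by 28 mm high, with two upright slots 54 x 11 mm and 20 mm deep at y = +40 and -40 mm, floor 8 mm above the bench; one filter stands in each at the start, either one in either slot. Origin under its centre
- viewer: fixed strain viewer: rail 84 mm wide (x), 400 mm long (y -185 to +215 mm), 15 mm high. Light runs along its y, 65 mm above the bench, from the grey lamp house (110 mm high, front at y = +122 mm) to the black lens (91 mm high, front at y = -135 mm). Two slotted steel carriers (76 x 30 mm, top 40 mm above the bench) at y = +70 (lamp side, red dots) and -70 mm (blue dots). Origin under the rail, midway between them
- slot_lamp (a point): centre of the floor of the lamp-side slot (red dots), axes as the viewer's. Slot 54 mm (x) by 11 mm (y), 20 mm deep, with a 2 mm chamfer at the mouth. A filter is home when its foot stands on this floor
- slot_lens (a point): the same point of the lens-side slot (blue dots), same sizes
- beam_mid (a point): point on the axis of the light midway between the two carriers, 65 mm above the bench; axes as the viewer's, so the light runs along its y and z is up
- block: clear acrylic block standing upright on a felt pad, 26 x 26 mm and 90 mm tall, loose, about 73 g (varies a little). Its two faces towards its +x and -x are sanded, frosted white; the two towards +y and -y are polished and clear. Origin at the centre of its foot, z up
- block_window (a point): the spot inside the block that is to be looked through: on its centre line, 25 mm above its foot; axes as the block's
- polished_a: the polished clear face on the block's +y side, 21 x 84 mm, standing 1.5 mm proud of the block; origin at the centre of the face
- polished_b: the polished clear face on the block's -y side, same size
- pad: grey felt pad under the block, 90 x 90 x 3 mm, fixed
- tape: roll of yellow masking tape lying flat, 84 mm across, 25 mm high; origin under its centre. To be left alone
- sander: cork sanding block with red abrasive underneath, 60 x 110 x 33 mm high; origin under its centre. To be left alone
- tin: paint tin, 96 mm across, 100 mm high; origin under its centre. To be left alone
- brush: paintbrush, 200 mm long, lying on the bench; origin in the brush. To be left alone
- glue: white glue bottle, 60 mm across, 170 mm high; origin under its centre. To be left alone
- totem: painted wooden tower of five red and white diamonds on a 90 mm square foot, about 212 mm high; origin under the foot. To be left alone
- mallet: wooden mallet lying on its side, 60 mm high, 280 mm long; origin on the bench under the handle. To be left alone
Things that resemble listed ones, but are neither listed nor needed, are in the scene too. Leave any orange, pink or yellow look-alike of the polariser alone.

How it is judged:
By the outcome, as a careful person would: the job done as asked, in the order asked, and still so for the second after the job is handed in, while the arm keeps its last pose, push and grip.
It also fails if it takes over 72 s, if anything falls off the work surface, if the arm or the gripper's body presses on something with over 40 N, if the wrist force passes 120 N, or if a joint passes its speed limit or range.

### The arm

A 7-joint arm with a two-finger parallel gripper is mounted at the origin on the work surface. World frame = base frame: x ahead of the robot, y to its left, z up, the work surface at z = 0. Lengths are in m, angles in rad, forces in N, time in s.
With the tool pointing down it reaches from about 0.4 to 0.85 m from the base axis. Payload 4.5 kg.
Tool frame: the origin (TCP) lies at the very end of the fingers, on their centre line; the grasp point (between the pads) lies 19 mm behind it (r.grip_point_offset is the distance from the TCP to the grasp point, in m); z points along the fingers, y is the line along which they close (so a half turn about z gives the same grasp; the last joint's range is limited). The gripper opens to 88 mm and grips with 3 to 60 N. Pads are 18 mm wide; open, the fingers measure 123 mm over their backs; the gripper's body (75 mm by 187 mm) begins 45 mm behind the grasp point.
Start: joints at [1.33, 0.689, -0.195, 1.565, 0.157, 0.902, -0.215], TCP at [0.17, -0.602, 0.239] pointing down, gripper open.
Joint ranges: [-3.01, 3.01], [-0.46, 2.08], [-1.47, 1.51], [0.13, 2.56], [-1, 4.14], [0.04, 2.09], [-2.66, 2.66]. Speed limits (rad/s): [2.57, 2.57, 3.14, 3.14, 3.14, 3.14, 3.14].

### API

Orientations are given as a unit quaternion [x, y, z, w].
In Python, from plant import r gives the robot as it stands.
- The arm moves only by the tool carry_out, never from a script. Its argument "rows" is a list of rows, each a list of 3 entries, a list of its own where there are three numbers: the shift along the tool's x, y, z in cm, then the turn, a rotation vector about the tool's x, y, z in degrees, then the closure, from 0 (fully open) to 1 (shut). A call has 1 to 12 rows; each row is the pose to reach, as a shift and turn from the pose commanded when the call began, along the tool's axes at that moment; what a row does not reach only later rows make up. A row lasts 1/10 s, in which the tool goes at most 50 mm and 8.59 degrees, less where a joint would pass 70% of its speed; a pose out of reach is approached as far as the arm can. A call with a gripper value outside its range is refused whole. The fingers move at their own pace and stop on an object; "newtons" is the grip in N (left out, the last holds). Time passes only in rows, so rows that repeat a pose let the fingers close. It gives the time, the measured TCP pose, the force, the opening and the grip force at its end, in the units of the state.
- r.get_state(): the state, without advancing time (a new reading comes with each control period).
- r.snapshot(name): name is "scene" or "top"; returns a dict with "image" (400x640x3 uint8, red, green, blue), "fx", "fy", "cx", "cy" (pixels), "dist_coeffs" ([k1, k2, p1, p2, k3] as OpenCV has them; the pictures are not rectified), "pose" (4x4, takes a point from camera to world coordinates). Camera axes: x right, y up, looking along -z (the intrinsics and any distortion apply to the point x, -y, -z); pixel columns grow to the right and rows downward; lengths in m; the calibration is good to about 2 mm. A picture is of the moment at which its call begins. There is no depth.
- r.finish_job(): hands the job in; it is judged then, once.
The state is a dict: "clock": time; "q": joint angles; "qd": joint speeds; "joint_torque": joint torques, N m; "tool_pos": TCP position; "eef_rot": TCP orientation; "contact_force": force on the tool from outside, world axes, zero at the start; "moment": the same for the moment, N m; "opening": opening from 0.0 (shut) to 1.0 (fully open); "finger_force": force on a finger pad.
Only numpy, scipy, OpenCV 4.12 (cv2) and the standard library are available. Lean on these libraries where they do the work, as an engineer would, in place of code of your own. Each camera call takes 0.05 s, during which the arm holds its last target. There are 200 camera calls.

## Working session

There is one attempt and no reset: what is moved stays moved. The work goes in short steps, Python scripts to look and compute and a tool call to move; the robot and the scene stay as the last step left them, time stands still between calls to the robot, and variables do not carry over. Pictures are saved under pics/ and viewed, at most 10 in all, crops included, and the job is handed in when it is done.

Besides the shell and the picture viewer there is one more tool, called after "Request:" as name([rows], argument=value, ...), one row to a line, values as JSON. carry_out: Moves the arm, as the interface text tells. Its arguments: {"type":"object","properties":{"rows":{"type":"array"},"newtons":{"type":"number"}},"required":["rows"]}

```bash
mkdir -p pics; ls; python3 - <<'E'
from plant import r
import cv2,numpy as np
for n in("scene","top"):
    s=r.snapshot(n);cv2.imwrite(f"pics/{n}0.png",s["image"][:,:,::-1]);print(n,s["fx"],s["fy"],s["cx"],s["cy"],s["dist_coeffs"]);print(np.round(s["pose"],4))
print(r.get_state(),r.grip_point_offset)
E
```

```text
pics
scene 485.4066306223252 485.4066306223252 322.06670104354583 204.1231754966052 [-0.15047315  0.          0.          0.          0.        ]
[[ 0.8675 -0.3748  0.327   1.0388]
 [ 0.4971  0.629  -0.5977 -0.8098]
 [ 0.0183  0.6811  0.732   1.0963]
 [ 0.      0.      0.      1.    ]]
top 461.8107752609309 461.8107752609309 305.0034084443688 195.6736485596981 [-0.09888302  0.          0.          0.          0.        ]
[[ 0.0249  0.9896 -0.1418  0.417 ]
 [-0.9995  0.0274  0.0156  0.0308]
 [ 0.0194  0.1414  0.9898  1.3782]
 [ 0.      0.      0.      1.    ]]
{'clock': 0.1, 'q': array([ 1.32979995,  0.68988928, -0.19453225,  1.56622014,  0.15731528,
        0.90250434, -0.21508388]), 'qd': array([-0.00201351, -0.00018965,  0.00025009, -0.00223507, -0.00165857,
       -0.00051073,  0.00054034]), 'joint_torque': array([-2.95262886e-03, -5.28502750e+01, -1.27173107e+00, -1.53838080e+01,
       -5.26475685e-02,  2.05678392e-03,  5.05129071e-05]), 'tool_pos': array([ 0.16940351, -0.60102362,  0.23800261]), 'eef_rot': array([ 9.90567925e-01,  1.37020159e-01, -1.72619983e-04, -7.95467941e-04]), 'contact_force': array([-0.77847784,  0.17168464,  0.43037422]), 'moment': array([ 0.01584621, -0.02300146, -0.01976745]), 'finger_force': 0.0, 'opening': 1.0021453947599166} 0.0187
```

View pics/scene0.png

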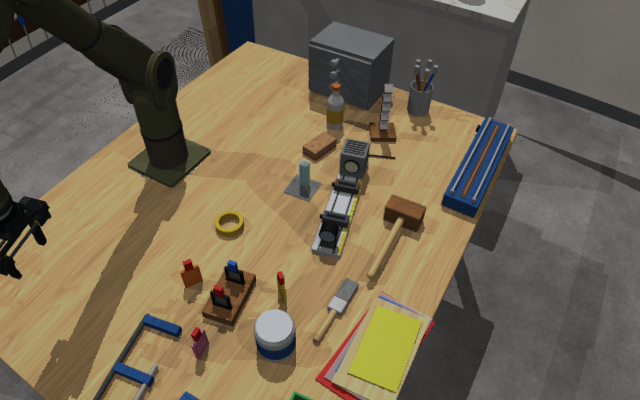

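View pics/top0.png

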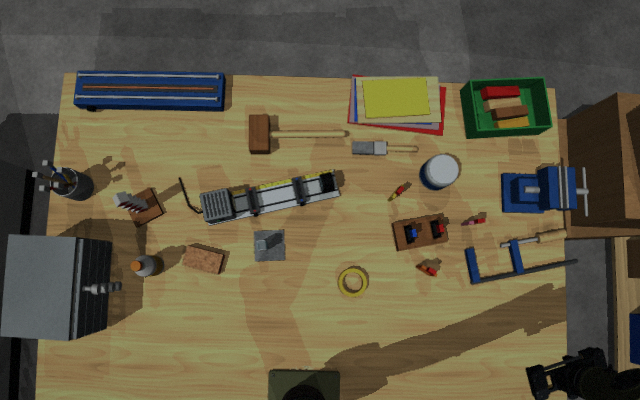

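The scene view shows the stand near (230,295) with its red tab at (220,292) and blue tab at (234,268). The viewer runs from (354,155) to (328,232), and the block is at (304,180). In the top view the stand is at (420,232), the viewer at (270,195) and the block at (265,243).

```bash
cat > h.py <<'E'
from plant import r
import cv2,numpy as np
from scipy.spatial.transform import Rotation as R
def K(s): return np.array([[s["fx"],0,s["cx"]],[0,s["fy"],s["cy"]],[0,0,1.]]),np.array(s["dist_coeffs"],float)
def ray(s,px):
    k,d=K(s); u=cv2.undistortPoints(np.array([[px]],float),k,d)[0,0]
    P=np.array(s["pose"]); return P[:3,3],P[:3,:3]@np.array([u[0],-u[1],-1.])
def onz(s,px,z):
    o,v=ray(s,px); return o+v*(z-o[2])/v[2]
def tri(s1,p1,s2,p2):
    o1,v1=ray(s1,p1);o2,v2=ray(s2,p2)
    t=np.linalg.lstsq(np.c_[v1,-v2],o2-o1,rcond=None)[0]
    a=o1+v1*t[0];b=o2+v2*t[1]; return (a+b)/2,np.linalg.norm(a-b)
def proj(s,p):
    k,d=K(s);P=np.array(s["pose"]);c=P[:3,:3].T@(np.array(p,float)-P[:3,3])
    return cv2.projectPoints(np.array([[c[0],-c[1],-c[2]]]),np.zeros(3),np.zeros(3),k,d)[0][0,0]
def crop(s,x,y,w,h,f): return cv2.resize(s["image"][y:y+h,x:x+w,::-1],None,fx=f,fy=f,interpolation=cv2.INTER_CUBIC)
E
python3 - <<'E'
from h import *
a=r.snapshot("scene");b=r.snapshot("top")
import pickle;pickle.dump((a,b),open("s0.pkl","wb"))
A=crop(a,285,135,100,125,4);B=crop(a,175,250,80,80,5)
C=np.zeros((600,800,3),np.uint8);C[:500,:400]=A;C[:400,400:]=B
cv2.imwrite("pics/c1.png",C)
C=np.zeros((600,800,3),np.uint8);C[:300]=crop(b,190,165,160,60,5);C[300:,:400]=crop(b,385,200,80,60,5);C[300:,400:]=crop(b,235,215,80,60,5)
cv2.imwrite("pics/c2.png",C)
E
```

```text
(no output)
```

View pics/c1.png

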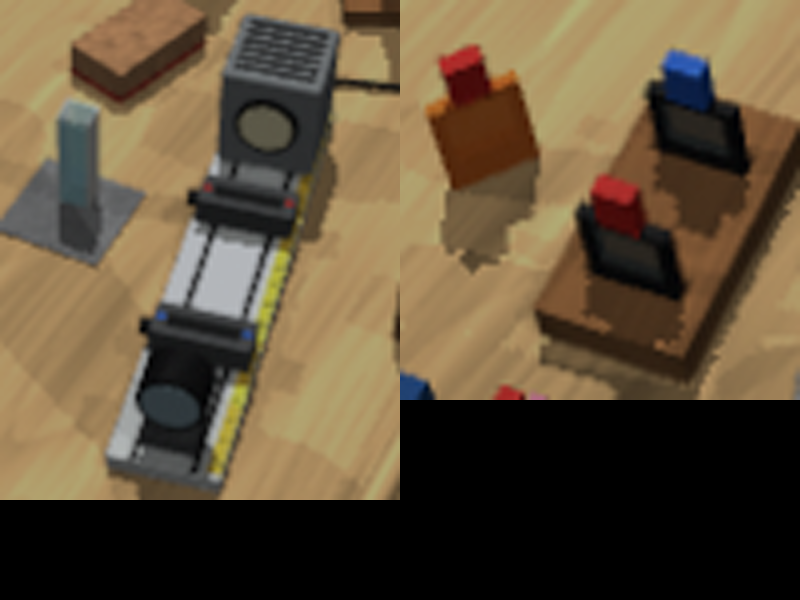

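View pics/c2.png

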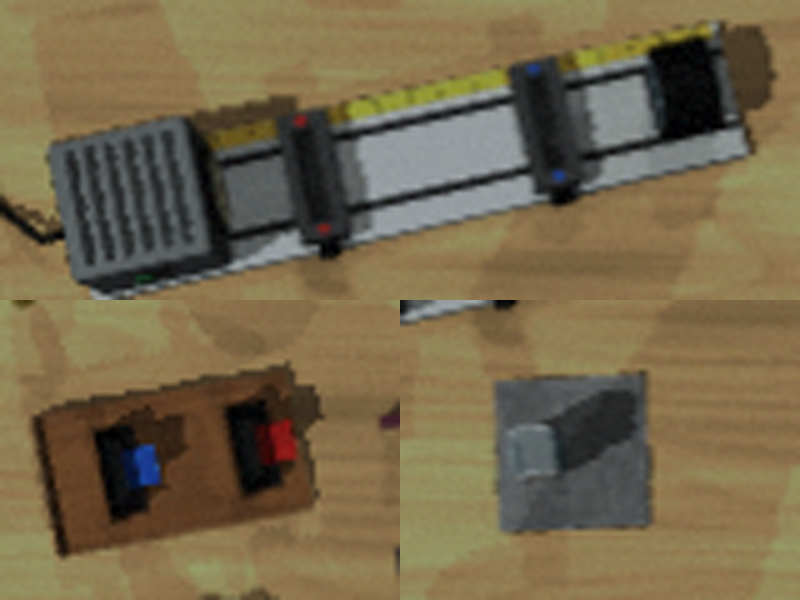

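The crops are clear. Red dots sit at c2 (302,121) and (324,230), blue dots at (534,69) and (559,176). The stand holds blue towards +y and red towards -y, and the block top is at c2 (535,450). The block's frosted axis needs a closer look.

```bash
python3 - <<'E'
from h import *
import pickle;a,b=pickle.load(open("s0.pkl","rb"))
def cen(s,box,kind):
    x,y,w,h=box;im=s["image"][y:y+h,x:x+w].astype(int);R_,G,B=im[...,0],im[...,1],im[...,2]
    m=(R_-np.maximum(G,B)>45) if kind=="r" else (B-np.maximum(R_,G)>(25))
    n,l,st,c=cv2.connectedComponentsWithStats(m.astype(np.uint8),connectivity=8)
    wt=(R_-(G+B)/2 if kind=="r" else B-(R_+G)/2)
    out=[]
    for i in range(1,n):
        ys,xs=np.nonzero(l==i);q=wt[ys,xs];out.append((len(xs),round((xs*q).sum()/q.sum()+x,2),round((ys*q).sum()/q.sum()+y,2)))
    return sorted(out,reverse=True)[:4]
for k in "rb":
    print(k,"carr scene",cen(a,(315,170,50,60),k)); print("carr top",cen(b,(230,170,80,40),k))
    print("tab scene",cen(a,(205,255,45,60),k)); print("tab top",cen(b,(395,215,60,40),k))
C=np.zeros((600,800,3),np.uint8);C[:,:400]=crop(a,292,154,25,37.5.__int__()+0,16)[:600,:400] if 0 else cv2.resize(a["image"][156:193,292:317,::-1],(400,592),interpolation=cv2.INTER_NEAREST)[:600] if 0 else 0
C[:592,:400]=cv2.resize(a["image"][156:193,292:317,::-1],(400,592),interpolation=cv2.INTER_NEAREST)
C[:400,400:]=cv2.resize(b["image"][230:255,250:275,::-1],(400,400),interpolation=cv2.INTER_NEAREST)
cv2.imwrite("pics/c3.png",np.clip(C*1.4,0,255).astype(np.uint8))
E
```

```text
r carr scene [(4, np.float64(336.5), np.float64(181.49)), (3, np.float64(356.73), np.float64(185.36))]
carr top [(4, np.float64(249.55), np.float64(188.56))]
tab scene [(98, np.float64(217.78), np.float64(289.24))]
tab top [(43, np.float64(441.0), np.float64(227.97))]
b carr scene [(6, np.float64(346.24), np.float64(218.21)), (6, np.float64(324.95), np.float64(213.52))]
carr top [(5, np.float64(296.23), np.float64(178.32)), (4, np.float64(301.45), np.float64(199.54))]
tab scene [(89, np.float64(231.83), np.float64(264.65))]
tab top [(49, np.float64(413.42), np.float64(232.66))]
```

View pics/c3.png

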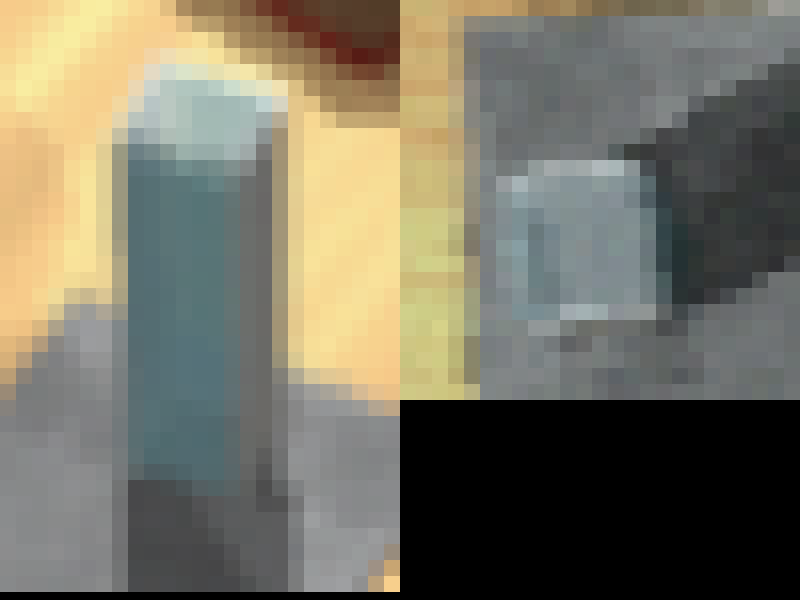

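The block's teal (polished) side faces world -y and shows on the right of the top view. The light edges (frosted) run along ±x. Next I compute the frames.

```bash
python3 - <<'E'
from h import *
import pickle;a,b=pickle.load(open("s0.pkl","rb"))
np.set_printoptions(precision=4,suppress=True)
D={"red+x":((356.73,185.36),(249.6,188.6)),"red-x":((336.5,181.49),(254.4,210.6)),"blu+x":((346.24,218.21),(296.23,178.32)),"blu-x":((324.95,213.52),(301.45,199.54)),
"blocktop":((304.3,162.7),(260.2,244.6)),"tabR":((217.78,289.24),(441,227.97)),"tabB":((231.83,264.65),(413.42,232.66))}
for n,(p,q) in D.items(): print(n,*tri(a,p,b,q), "sc@.04",onz(a,p,.04)[:2],"top@.04",onz(b,q,.04)[:2])
# stand top outline / pad outline in top image via masks
def quad(s,box,m):
    x,y,w,h=box;c=max(cv2.findContours(m.astype(np.uint8),cv2.RETR_EXTERNAL,cv2.CHAIN_APPROX_NONE)[0],key=cv2.contourArea)
    return cv2.boxPoints(cv2.minAreaRect(c))+[x,y]
# frame corners of stand by eye from c2 (z=.028): order
e=lambda u,v,x,y,f=5:((u+.5)/f-.5+x,(v+.5)/f-.5+y)
for u,v in((37,413),(290,368),(316,498),(62,553)): print("stand top",onz(b,e(u,v-300,385,200),.028))
for u,v in((36,313),(186,375)): print("stand scene c1 fl",onz(a,e(u+100,v-16,175,250),.028),)
for u,v in((496,381),(645,373),(650,525),(500,531)): print("pad",onz(b,e(u-400,v-300,235,215),.003))
for u,v in((497,180),(640,162),(660,315),(515,325)): print("block top",onz(b,e(u-400,v,250,230,16),.093))
for u,v in((135,105),(165,62),(285,105),(255,162),(130,150)): print("block scene",onz(a,e(u,v,292,156,16),.093))
E
```

```text
red+x [0.6232 0.1711 0.0466] 0.0025181681745205862 sc@.04 [0.6196 0.1763] top@.04 [0.6253 0.1725]
red-x [0.56   0.1552 0.0446] 0.0007452070389313688 sc@.04 [0.5577 0.1591] top@.04 [0.5608 0.1558]
blu+x [0.6578 0.0361 0.0458] 0.0019973243145520276 sc@.04 [0.6549 0.0402] top@.04 [0.6597 0.0367]
blu-x [0.5959 0.0195 0.0466] 0.0008264404828428239 sc@.04 [0.5928 0.0245] top@.04 [0.5971 0.0197]
blocktop [0.4599 0.1303 0.0958] 0.00225487591083782 sc@.04 [0.4267 0.1819] top@.04 [0.4627 0.1353]
tabR [ 0.5189 -0.3723  0.1045] 0.00023177149084213227 sc@.04 [ 0.4851 -0.3438] top@.04 [ 0.5239 -0.3928]
tabB [ 0.5037 -0.2945  0.1027] 0.0008733566548686099 sc@.04 [ 0.4696 -0.2623] top@.04 [ 0.5083 -0.3102]
stand top [ 0.5386 -0.2493  0.028 ]
stand top [ 0.5691 -0.4021  0.028 ]
stand top [ 0.492  -0.4169  0.028 ]
stand top [ 0.4566 -0.2642  0.028 ]
stand scene c1 fl [ 0.4804 -0.407   0.028 ]
stand scene c1 fl [ 0.5667 -0.3958  0.028 ]
pad [0.5044 0.1587 0.003 ]
pad [0.5116 0.0702 0.003 ]
pad [0.4218 0.0645 0.003 ]
pad [0.4158 0.153  0.003 ]
block top [0.4711 0.1443 0.093 ]
block top [0.4749 0.1196 0.093 ]
block top [0.4486 0.1152 0.093 ]
block top [0.4462 0.1402 0.093 ]
block scene [0.4446 0.1277 0.093 ]
block scene [0.4431 0.1412 0.093 ]
block scene [0.4693 0.1425 0.093 ]
block scene [0.4727 0.1256 0.093 ]
block scene [0.4505 0.1163 0.093 ]
```

```bash
cat >> h.py <<'E'
np.set_printoptions(precision=4,suppress=True)
def goal(x,y,z,phi,st=None):
    st=st or r.get_state();T=R.from_quat(st["eef_rot"]);p=np.array(st["tool_pos"])
    G=R.from_euler("z",phi,degrees=True)*R.from_euler("x",180,degrees=True)
    print("at",p,"t",round(st["clock"],2),"shift cm",np.round(T.inv().apply(np.array([x,y,z])-p)*100,2),"turn",np.round((T.inv()*G).as_rotvec(degrees=True),2))
E
python3 -c "
from h import *
goal(.520,-.372,.17,11.5)"
```

```text
at [ 0.1695 -0.6012  0.2382] t 0.2 shift cm [ 39.96 -12.54   6.83] turn [-0.06  0.01  4.25]
```

Request:
carry_out([
  [[5,-1.5,0],[0,0,1],0.45],
  [[9,-3,0.5],[0,0,2],0.45],
  [[14,-4.5,1],[0,0,3],0.45],
  [[18,-6,2],[0,0,4.2],0.45],
  [[22,-7,3],[0,0,4.2],0.45],
  [[27,-8.5,4],[0,0,4.2],0.45],
  [[31,-10,5],[0,0,4.2],0.45],
  [[36,-11.3,6],[0,0,4.2],0.45],
  [[40,-12.5,6.8],[0,0,4.2],0.45],
  [[40,-12.5,6.8],[0,0,4.2],0.45],
  [[40,-12.5,6.8],[0,0,4.2],0.45],
  [[40,-12.5,6.8],[0,0,4.2],0.45],
])

```text
clock: 1.4
tool_pos: [0.5192, -0.3742, 0.1707]
eef_rot: [0.995, 0.1, -0.001, 0.001]
contact_force: [-0.3, -0.1, -0.1]
opening: 0.551
finger_force: 0.0
```

```bash
python3 - <<'E'
from h import *
goal(.520,-.372,.077,11.5)
a=r.snapshot("scene");b=r.snapshot("top");p=r.get_state()["tool_pos"];print(proj(a,p),proj(b,p))
C=np.zeros((600,800,3),np.uint8);C[:,:400]=crop(a,180,210,80,120,5);C[:400,400:]=crop(b,390,190,80,80,5);cv2.imwrite("pics/d1.png",C)
E
```

```text
at [ 0.5192 -0.3742  0.1707] t 1.4 shift cm [ 0.14 -0.2   9.37] turn [ 0.05  0.09 -0.06]
[213.0175 274.1658] [449.482  226.0901]
```

View pics/d1.png

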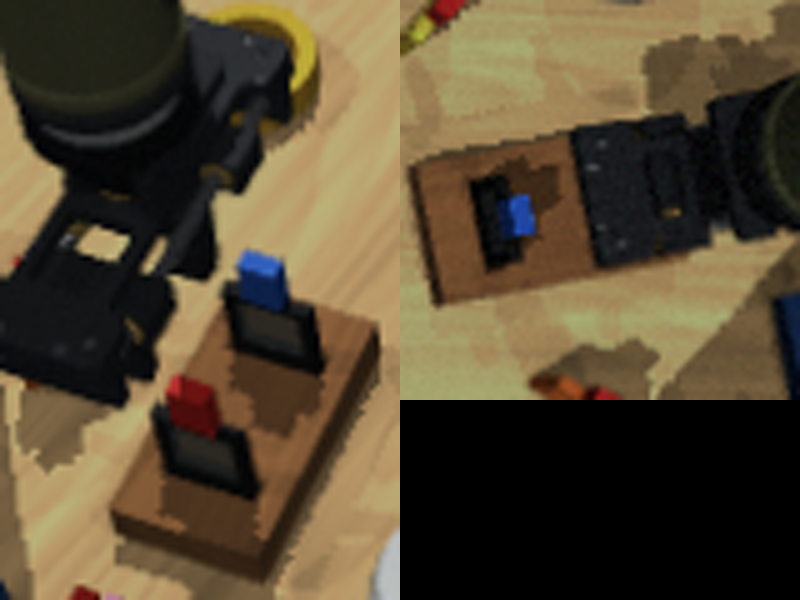

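The fingertips straddle the red tab: their midpoint is at about (212,277) in the scene image and the TCP projects to (213,274). Going down.

Request:
carry_out([
  [[0.1,-0.2,2],[0,0,0],0.45],
  [[0.1,-0.2,4.5],[0,0,0],0.45],
  [[0.1,-0.2,7],[0,0,0],0.45],
  [[0.1,-0.2,8.7],[0,0,0],0.45],
  [[0.1,-0.2,9.3],[0,0,0],0.45],
  [[0.1,-0.2,9.3],[0,0,0],0.45],
  [[0.1,-0.2,9.3],[0,0,0],0.8],
  [[0.1,-0.2,9.3],[0,0,0],1],
  [[0.1,-0.2,9.3],[0,0,0],1],
  [[0.1,-0.2,9.3],[0,0,0],1],
  [[0.1,-0.2,9.3],[0,0,0],1],
  [[0.1,-0.2,9.3],[0,0,0],1],
], newtons=20)

```text
clock: 2.7
tool_pos: [0.5215, -0.3707, 0.0781]
eef_rot: [0.995, 0.101, 0.0, 0.0]
contact_force: [-0.2, 0.3, 1.3]
opening: 0.137
finger_force: 20.0
```

Request:
carry_out([
  [[0,0,-1],[0,0,0],1],
  [[0,0,-3],[0,0,0],1],
  [[0,0,-6],[0,0,0],1],
  [[0,0,-10],[0,0,0],1],
  [[0,0,-14],[0,0,0],1],
  [[0,0,-14],[0,0,0],1],
  [[0,0,-14],[0,0,0],1],
  [[0,0,-14],[0,0,0],1],
])

```text
clock: 3.5
tool_pos: [0.5203, -0.37, 0.2166]
eef_rot: [0.995, 0.101, -0.001, -0.001]
contact_force: [-0.0, 0.1, -1.6]
opening: 0.135
finger_force: 20.0
```

```bash
python3 - <<'E'
from h import *
goal(.5916,.1636,.218,14.6)
a=r.snapshot("scene");p=r.get_state()["tool_pos"]
# expected pose of foot: 70mm below tcp roughly
T=R.from_quat(r.get_state()["eef_rot"])
for n,z in(("foot",-.070),("shoulder",0.0)):
    for dx in(-.025,.025): 
        q=p+T.apply([dx,0,0])+[0,0,z];print(n,dx,(proj(a,q)-[180,200])*5)
cv2.imwrite("pics/d2.png",crop(a,180,200,100,110,5))
E
```

```text
at [ 0.5203 -0.37    0.2166] t 3.5 shift cm [ 17.67 -50.85  -0.09] turn [-0.1   0.12 -3.04]
foot -0.025 [133.8563 380.2176]
foot 0.025 [229.0898 410.1638]
shoulder -0.025 [108.9553 291.7697]
shoulder 0.025 [208.4087 322.2312]
```

View pics/d2.png

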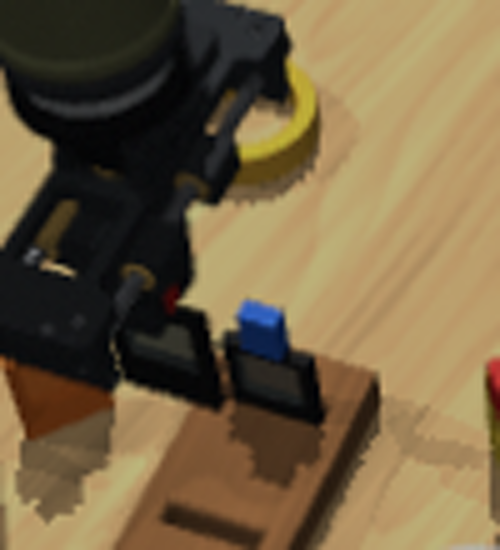

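The held frame's foot corners appear at (222,408) and (120,372). That is within a couple of mm of the prediction once the scene camera's bias is taken out, so I trust the top view. Moving above the lamp slot.

Request:
carry_out([
  [[0.7,-2,0],[0,0,-0.3],1],
  [[2.1,-6,0],[0,0,-0.6],1],
  [[3.6,-10.5,0],[0,0,-1],1],
  [[5.2,-15,0],[0,0,-1.3],1],
  [[6.8,-19.5,0],[0,0,-1.6],1],
  [[8.4,-24,0],[0,0,-2],1],
  [[10,-28.5,0],[0,0,-2.3],1],
  [[11.5,-33,0],[0,0,-2.6],1],
  [[13.1,-37.5,0],[0,0,-3],1],
  [[14.7,-42,0],[0,0,-3],1],
  [[16.3,-46.5,0],[0,0,-3],1],
  [[17.5,-50,0],[0,0,-3],1],
])

```text
clock: 4.75
tool_pos: [0.5916, 0.1581, 0.2162]
eef_rot: [0.992, 0.128, -0.001, -0.0]
contact_force: [-0.4, -1.2, -1.6]
opening: 0.135
finger_force: 20.0
```

```bash
python3 - <<'E'
from h import *
goal(.593,.164,.140,14.6)
E
```

```text
at [0.5916 0.1581 0.2162] t 4.75 shift cm [ 0.3  -0.52  7.62] turn [-0.07  0.14  0.12]
```

Request:
carry_out([
  [[0.3,-0.5,1],[0,0,0],1],
  [[0.3,-0.5,3],[0,0,0],1],
  [[0.3,-0.5,6],[0,0,0],1],
  [[0.3,-0.5,7.6],[0,0,0],1],
  [[0.3,-0.5,7.6],[0,0,0],1],
  [[0.3,-0.5,7.6],[0,0,0],1],
  [[0.3,-0.5,7.6],[0,0,0],1],
])

```text
clock: 5.45
tool_pos: [0.5949, 0.1597, 0.1424]
eef_rot: [0.992, 0.126, 0.001, 0.0]
contact_force: [-0.3, -0.6, -1.1]
opening: 0.134
finger_force: 20.0
```

```bash
python3 - <<'E'
from h import *
goal(.593,.164,.09,14.6)
a=r.snapshot("scene");p=r.get_state()["tool_pos"];T=R.from_quat(r.get_state()["eef_rot"])
for n,z in(("foot",-.070),("slotmouth",-p[2]+.04)):
    for dx in(-.025,.025): 
        q=p+T.apply([dx,0.004,0])+[0,0,z];print(n,dx,(proj(a,q)-[310,150])*8)
C=crop(a,310,130,75,75,8); cv2.imwrite("pics/d3.png",C)
E
```

```text
at [0.5949 0.1597 0.1424] t 5.45 shift cm [-0.08 -0.47  5.24] turn [ 0.01 -0.07 -0.08]
foot -0.025 [236.1489 218.9164]
foot 0.025 [364.3904 244.7384]
slotmouth -0.025 [232.4102 279.8277]
slotmouth 0.025 [358.6028 305.5624]
```

View pics/d3.png

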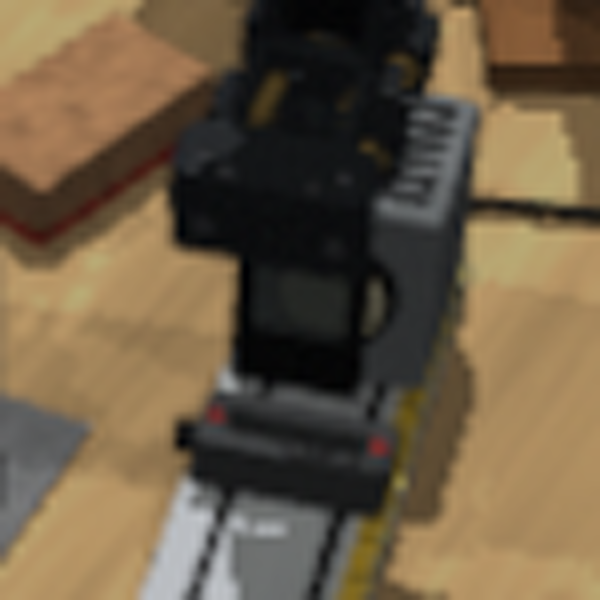

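The frame's foot is at about (238,370) and (358,388) in the crop, above the red dots at (217,415) and (378,447). I'll check the edges numerically.

```bash
python3 - <<'E'
from h import *
S=[r.get_state() for _ in range(3)];print([s["tool_pos"] for s in S])
a=r.snapshot("scene");b=r.snapshot("top");g=a["image"].astype(int).sum(2)//3
print("cols",list(range(335,362)))
for y in range(160,190): print(y,*["%3d"%v for v in g[y,335:362]])
s=r.get_state();p=s["tool_pos"];T=R.from_quat(s["eef_rot"])
for k in(a,b):
  for dx in(-.025,.025): print(proj(k,p+T.apply([dx,.004,.07])))
print("top-cam:");gb=b["image"].astype(int)
for y in range(170,222,1): print(y,*["%3d"%v for v in gb[y,236:280].sum(1)//3])
E
```

```text
[array([0.595 , 0.1599, 0.1426]), array([0.595 , 0.1599, 0.1426]), array([0.595 , 0.1599, 0.1426])]
cols [335, 336, 337, 338, 339, 340, 341, 342, 343, 344, 345, 346, 347, 348, 349, 350, 351, 352, 353, 354, 355, 356, 357, 358, 359, 360, 361]
160  32  15  12  14  13  13  14  14  11  12  12  12  12  13  13  20  27  24  15  13  11  28  42  48  47  47  46
161  86  70  53  34  20  12  13  12  13  11  12  12  13  12  12  21  28  23  16  13  12  31  45  47  47  48  47
162 129 123 104  87  61   8  10  15  16  14  13  11  10  10  11  13  15  16  13  13  12  19  33  44  48  47  47
163 132 130 127 127  98   5  12  22  24  20  20  21  19  16  14  13  13  13  13  15  11   7  11  32  44  47  46
164 130 126 126 126  94   6  15  26  28  26  32  35  33  29  25  24  23  22  17  14  10  19  19  16  36  47  47
165 127 124 128 119  78   7  14  27  28  29  35  37  36  37  36  36  35  33  25  11   7  46  46   7  30  46  48
166 126 127 133 122  79   7  13  25  29  29  34  37  36  37  35  37  36  37  28   9   9  63  64  13  27  43  48
167 127 131 135 123  78   5  16  28  28  29  34  36  36  36  37  37  37  37
[... 11249 characters left out ...]
  33  34  34  32  29  31  35  32  35  38  36  38  32  33  31  27  27  21  19  16  15  20  20  15  17  13  16  19  14  11  17  14  61 110 124 127 123 126 125 123
219  32  35  34  29  29  32  32  35  33  35  38  33  33  33  34  31  33  30  30  28  26  23  16  18  20  17  16  20  15  17  16  19  13  16  18  13  63 119 135 135 136 133 131 133
220  36  34  32  30  31  33  30  32  34  29  33  34  33  31  31  34  34  33  28  26  23  21  20  16  24  18  21  13  12  18  21  14  15  12  16  11  86 134 134 137 133 134 134 132
221  33  34  31  34  33  33  34  33  35  32  34  30  33  30  35  33  32  32  25  29  27  21  14  13  22  18  17  17  17  15  16  16  12   9  13  17  90 135 134 136 136 135 132 135
```

```bash
python3 - <<'E'
from h import *
goal(.5927,.1643,.108,14.6)
E
```

```text
at [0.5949 0.16   0.1426] t 5.6 shift cm [-0.11 -0.47  3.46] turn [-0.   -0.1  -0.07]
```

Request:
carry_out([
  [[-0.1,-0.5,0],[0,0,0],1],
  [[-0.1,-0.5,0],[0,0,0],1],
  [[-0.1,-0.5,1],[0,0,0],1],
  [[-0.1,-0.5,2],[0,0,0],1],
  [[-0.1,-0.5,2.6],[0,0,0],1],
  [[-0.1,-0.5,3],[0,0,0],1],
  [[-0.1,-0.5,3.4],[0,0,0],1],
  [[-0.1,-0.5,3.7],[0,0,0],1],
  [[-0.1,-0.5,3.9],[0,0,0],1],
])

```text
clock: 6.5
tool_pos: [0.5976, 0.166, 0.1058]
eef_rot: [0.992, 0.126, 0.006, -0.001]
contact_force: [5.3, 1.2, 16.0]
opening: 0.133
finger_force: 20.0
```

Request:
carry_out([
  [[0,0,-0.8],[0,0,0],1],
  [[0,0,-1.2],[0,0,0],1],
  [[0,0,-1.2],[0,0,0],1],
  [[0,0,-1.2],[0,0,0],1],
])

```text
clock: 6.9
tool_pos: [0.5915, 0.1644, 0.1144]
eef_rot: [0.992, 0.127, -0.001, 0.0]
contact_force: [0.1, 0.2, -1.1]
opening: 0.136
finger_force: 20.0
```

```bash
python3 - <<'E'
from h import *
s=r.get_state();print(s["contact_force"],s["tool_pos"]);goal(.5937,.1643,.108,14.6)
a=r.snapshot("scene");g=a["image"].astype(int);s=r.get_state();p=s["tool_pos"];T=R.from_quat(s["eef_rot"])
for dx in(-.025,.025): print(proj(a,p+T.apply([dx,.004,.07])))
print("cols 333..362")
for y in range(168,190): print(y,*["%3d"%v for v in g[y,333:363].sum(1)//3])
m=g[...,0]-g[...,1:].max(2);
for y in range(178,190): print(y,*["%3d"%v for v in m[y,333:363]])
E
```

```text
[ 0.104   0.2029 -1.1446] [0.5915 0.1644 0.1144]
at [0.5915 0.1644 0.1144] t 6.9 shift cm [0.21 0.06 0.64] turn [ 0.01  0.06 -0.05]
[338.7771 182.6913]
[354.5406 185.9246]
cols 333..362
168 126 119 113 104  76  41  12  15  16  15  13  12  11  11  13  11  13  19  21  16  10  17  62  84  65  26  28  43  46  47
169 126 129 133 136 110  45   7  20  25  23  22  20  18  14  15  13  13  13  11  14  11  22  64  82  58  23  37  47  46  47
170 124 128 133 135 104  22   9  22  30  31  31  29  27  23  21  24  22  20  18  13  13  33  67  72  42  30  43  47  47  47
171 117 119 124 126  92   7  13  25  30  31  31  31  30  28  29  31  31  30  26  15  11  42  64  53  32  41  47  48  48  47
172 119 119 118 106  67   7  16  28  31  31  31  31  30  31  30  29  28  30  25  10   8  27  34  31  42  47  48  48  47  47
173 118 118 119 104  62   6  19  29  31  31  31  30  32  31  31  31  31  30  22   8  14  29  41  48  47  48  46  47  48  47
174 118 118 121  99  41   6  19  27  30  30  30  30  31  32  30  31  31  29  20   4  22  39  48  48  48  47  47  48  47  48
175 118 120 122  95  20   6  13  21  22  24  2
[... 2601 characters left out ...]
  -1  -1  -1  -1  -2  -1  -2   0  -1  -1  -2  -1  -1   6  11   3   5  14  12   9
185  -2  -2  -2  -2  -1  -2  -2  -1  -2  -3  -2  -1  -1  -1  -2  -1  -2  -1  -1  -1  -2  -1  -1  26  40  18   7  14  12  11
186  12   1  -1  -1  -2  -1  -1  -1  -1  -2  -1  -2  -2  -2  -1  -1  -2  -2  -1  -1  -1  -1  -1  24  41  20  10  14  11  13
187  17   2  -2  -1  -1  -1  -1  -2  -1  -1  -2  -1  -2  -2  -1  -2  -1  -2  -2  -1  -2  -2  -2  -1  -1  -2  11  12  11  16
188  11  -2  -1  -1  -1  -2  -1  -2   0  -2  -1  -2  -1  -1  -2  -1  -2  -1  -1  -1  -1  -3  -2  -2  -2   0  13  12   9  16
189   5  -2  -1  -1  -2   0  -1  -1  -2  -1  -1   0  -1  -2  -1  -2  -1  -1  -1  -2  -2  -2  -1  -1  -2   2  11  11  11  17
```

Request:
carry_out([
  [[0,0,-0.3],[0,2,0],1],
  [[0.2,0.2,-0.3],[0,4,0],1],
  [[0.2,0.2,-0.3],[0,4,0],1],
  [[0.2,0.2,-0.3],[0,4,0],1],
  [[0.2,0.2,-0.3],[0,4,0],1],
])

```text
clock: 7.45
tool_pos: [0.5947, 0.1633, 0.1175]
eef_rot: [0.991, 0.127, 0.034, -0.004]
contact_force: [-0.3, -0.1, -1.1]
opening: 0.136
finger_force: 20.0
```

```bash
cat >> h.py <<'E'
def edge(v,lo_first):  # subpixel half-level crossing dark<->bright along 1d
    v=np.array(v,float)
    for i in range(len(v)-1):
        t=22
        if (v[i]-t)*(v[i+1]-t)<0: return i+(t-v[i])/(v[i+1]-v[i])
    return np.nan
E
python3 - <<'E'
from h import *
s=r.get_state();print(s["contact_force"],s["tool_pos"],s["eef_rot"])
a=r.snapshot("scene");g=a["image"].astype(int)
for y in range(168,190): print(y,*["%3d"%v for v in g[y,333:363].sum(1)//3])
# upright filter projected at dots mid
c=onz(a,(346.7,183.45),.04);v=R.from_euler("z",14.6,degrees=True)
s=r.get_state()["tool_pos"][2]-.07
for z in(.04,s):
  print(z,[np.round(proj(a,c+v.apply([dx,-.004,z-.04])),2) for dx in(-.025,0,.025)])
print([np.round(proj(a,c+v.apply([dx,-.004,s+.03-.04])),2) for dx in(-.025,0,.025)])
E
```

```text
[-0.3403 -0.1373 -1.0518] [0.5947 0.1633 0.1175] [ 0.9914  0.1265  0.0344 -0.0044]
168 126 119 112 109  96  81  52  10  14  17  17  16  14  12  12  13  12  12  11  13  13  10  18  61  65  25  29  43  46  47
169 126 129 133 135 135 118  70   6  18  27  26  24  20  20  20  19  18  16  15  14  13   9  23  59  57  23  38  47  47  46
170 124 128 130 132 135 111  52   7  19  31  30  30  29  29  31  32  31  27  26  24  15   8  36  53  40  30  44  48  47  47
171 118 119 119 123 129 105  46   7  20  31  32  30  30  30  29  32  34  35  36  32  20   6  36  42  30  42  47  48  47  47
172 119 118 118 117 119  94  25   9  20  32  31  30  31  31  31  29  27  31  32  28  17   6  13  28  42  47  47  47  48  48
173 118 118 119 119 121  97  31  10  22  31  31  31  31  31  31  31  31  31  30  23  10   6  27  44  47  47  47  47  48  47
174 118 119 121 122 121  96  31  10  22  29  29  29  31  31  31  31  31  30  31  24   8   8  33  47  47  47  47  47  47  48
175 118 120 122 122 124  96   6   9  17  22  21  25  27  29  29  29  29  30  30  22  10  10  35  48  47  47  48  47  47  48
176 122 122 122 117 126 1
[... 1263 characters left out ...]
 36  36  37  37  34  33  31  30  29  27  25  26  34  36  31  45  66  71  70
187  80  37  25  26  26  27  26  26  25  26  28  28  31  31  33  33  35  36  36  36  35  33  32  32  33  29  47  69  72  72
188  69  34  26  25  26  27  27  26  27  24  26  27  26  25  25  27  29  31  32  34  36  36  37  37  38  32  52  71  70  71
189  98  37  26  25  26  25  25  26  27  26  26  26  25  27  26  26  25  25  25  27  28  29  31  33  32  32  77  89  69  74
0.04 [array([338.57, 182.73]), array([346.41, 184.32]), array([354.28, 185.92])]
0.04753422757460833 [array([338.68, 180.99]), array([346.54, 182.59]), array([354.44, 184.19])]
[array([339.1 , 173.95]), array([347.08, 175.55]), array([355.1 , 177.16])]
```

Request:
carry_out([
  [[0.1,-0.1,0],[0,0,0],1],
  [[0.1,-0.1,0.3],[0,0,0],1],
  [[0.05,-0.1,0.6],[0,0,0],1],
  [[0.05,-0.1,0.8],[0,0,0],1],
  [[0.02,-0.1,1.0],[0,0,0],1],
  [[0.02,-0.1,1.2],[0,0,0],1],
  [[0.02,-0.1,1.2],[0,0,0],1],
])

```text
clock: 8.2
tool_pos: [0.5953, 0.1646, 0.1054]
eef_rot: [0.991, 0.127, 0.035, -0.005]
contact_force: [0.0, 1.0, -0.7]
opening: 0.134
finger_force: 20.0
```

Request:
carry_out([
  [[-0.03,0,0.4],[0,0,0],1],
  [[-0.06,0,0.8],[0,0,0],1],
  [[-0.08,0,1.1],[0,0,0],1],
  [[-0.09,0,1.3],[0,0,0],1],
  [[-0.09,0,1.3],[0,0,0],1],
])

```text
clock: 8.7
tool_pos: [0.5951, 0.1645, 0.0923]
eef_rot: [0.991, 0.127, 0.034, -0.004]
contact_force: [0.2, 2.5, -1.7]
opening: 0.133
finger_force: 20.0
```

Request:
carry_out([
  [[-0.01,0,0.15],[0,0,0],1],
  [[-0.02,0,0.3],[0,0,0],1],
  [[-0.02,0,0.3],[0,0,0],1],
])

```text
clock: 9.0
tool_pos: [0.5952, 0.1646, 0.0898]
eef_rot: [0.991, 0.127, 0.035, -0.005]
contact_force: [-0.2, 0.6, 0.2]
opening: 0.131
finger_force: 20.0
```

Request:
carry_out([
  [[0,0,0],[0,0,0],0.85],
  [[0,0,0],[0,0,0],0.7],
  [[0,0,0],[0,0,0],0.6],
  [[0,0,0],[0,0,0],0.55],
  [[0.1,0,-1.5],[0,0,0],0.55],
  [[0.3,0,-4],[0,0,0],0.55],
  [[0.5,0,-8],[0,-2,0],0.55],
  [[0.8,0,-12],[0,-4,0],0.55],
  [[0.8,0,-12],[0,-4,0],0.55],
  [[0.8,0,-12],[0,-4,0],0.55],
])

```text
clock: 10.0
tool_pos: [0.5956, 0.1644, 0.2117]
eef_rot: [0.992, 0.127, 0.002, -0.0]
contact_force: [-0.1, 0.6, 0.5]
opening: 0.449
finger_force: 0.0
```

```bash
python3 - <<'E'
from h import *
print(r.get_state()["opening"])
goal(.506,-.294,.19,11.5)
a=r.snapshot("scene");g=a["image"].astype(int);m=(g[...,0]-g[...,1:].max(2)>40)
m=m[140:190,325:375];n,l,st,c=cv2.connectedComponentsWithStats(m.astype(np.uint8));print([(st[i].tolist(),(c[i]+[325,140]).round(1)) for i in range(1,n)])
v=R.from_euler("z",14.6,degrees=True);bb=np.array([-.0035,.0035,0])
for z in(.105,.12):print(z,proj(a,np.array([.594,.1643,z])+bb))
cv2.imwrite("pics/d4.png",crop(a,310,130,75,75,8))
E
```

```text
0.44942350592638836
at [0.5956 0.1644 0.2117] t 10.0 shift cm [-20.18  42.12   2.1 ] turn [-0.01 -0.18  3.04]
[([0, 0, 5, 5, 19], array([326.6, 141.8])), ([6, 0, 1, 1, 1], array([331., 140.])), ([9, 6, 1, 1, 1], array([334., 146.])), ([5, 8, 2, 2, 2], array([330.5, 148.5])), ([2, 11, 1, 1, 1], array([327., 151.])), ([19, 23, 7, 11, 69], array([346.9, 168.1])), ([11, 41, 2, 2, 4], array([336.5, 181.5])), ([31, 45, 2, 2, 4], array([356.5, 185.5]))]
0.105 [348.3199 168.2312]
0.12 [348.6063 164.54  ]
```

View pics/d4.png

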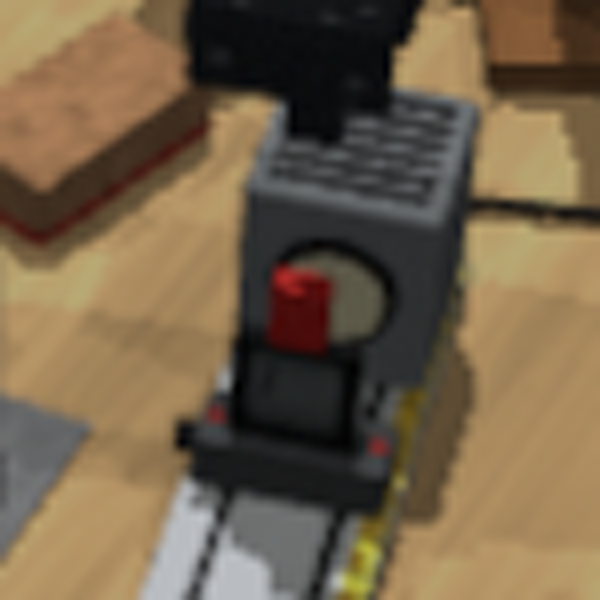

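The red filter stands upright in the lamp-side slot between the red dots, with its tab at crop (300,310). On to the blue one.

Request:
carry_out([
  [[-1,2,0],[0,0,0.3],0.5],
  [[-3,6,0],[0,0,0.6],0.5],
  [[-5,10.4,0.5],[0,0,1],0.5],
  [[-7,14.7,1],[0,0,1.3],0.5],
  [[-9.1,19,1.5],[0,0,1.6],0.5],
  [[-11.2,23.3,2],[0,0,2],0.5],
  [[-13.3,27.6,2],[0,0,2.4],0.5],
  [[-15.3,31.9,2],[0,0,2.7],0.5],
  [[-17.4,36.2,2],[0,0,3],0.5],
  [[-19.4,40.5,2],[0,0,3],0.5],
  [[-20.3,42.1,2],[0,0,3],0.5],
  [[-20.3,42.1,2],[0,0,3],0.5],
])

```text
clock: 11.25
tool_pos: [0.5009, -0.2981, 0.1885]
eef_rot: [0.995, 0.097, -0.002, 0.0]
contact_force: [-0.5, -0.1, -0.3]
opening: 0.5
finger_force: 0.0
```

Request:
carry_out([
  [[0,0,0],[0,0,0],0.5],
  [[0,0,0],[0,0,0],0.5],
])

```text
clock: 11.45
tool_pos: [0.5046, -0.2914, 0.1894]
eef_rot: [0.995, 0.102, -0.0, -0.001]
contact_force: [-0.3, 0.5, 0.6]
opening: 0.493
finger_force: 0.0
```

```bash
python3 - <<'E'
from h import *
goal(.5045,-.2942,.076,11.5)
E
```

```text
at [ 0.5046 -0.2914  0.1894] t 11.45 shift cm [-0.06  0.3  11.34] turn [-0.14  0.02  0.25]
```

Request:
carry_out([
  [[0,0,1.5],[0,0,0],0.5],
  [[0,0,5],[0,0,0],0.5],
  [[0,0,8.5],[0,0,0],0.5],
  [[0,0,10.5],[0,0,0],0.5],
  [[0,0,11.3],[0,0,0],0.5],
  [[0,0,11.3],[0,0,0],0.5],
  [[0,0,11.3],[0,0,0],0.8],
  [[0,0,11.3],[0,0,0],1],
  [[0,0,11.3],[0,0,0],1],
  [[0,0,11.3],[0,0,0],1],
  [[0,0,11.3],[0,0,0],1],
  [[0,0,11.3],[0,0,0],1],
], newtons=30)

```text
clock: 12.65
tool_pos: [0.5045, -0.2946, 0.0776]
eef_rot: [0.995, 0.1, 0.0, 0.0]
contact_force: [-0.2, -0.5, 5.1]
opening: 0.133
finger_force: 30.0
```

Request:
carry_out([
  [[0,0,-1],[0,0,0],1],
  [[0,0,-3],[0,0,0],1],
  [[0,0,-6],[0,0,0],1],
  [[0,0,-10],[0,0,0],1],
  [[0,0,-14],[0,0,0],1],
  [[0,0,-14],[0,0,0],1],
  [[0,0,-14],[0,0,0],1],
  [[0,0,-14],[0,0,0],1],
  [[0,0,-14],[0,0,0],1],
])

```text
clock: 13.55
tool_pos: [0.5032, -0.2937, 0.2156]
eef_rot: [0.995, 0.101, -0.001, -0.001]
contact_force: [1.0, -0.2, -0.7]
opening: 0.133
finger_force: 30.0
```

```bash
python3 - <<'E'
from h import *
goal(.629,.0285,.217,14.6)
E
```

```text
at [ 0.5032 -0.2937  0.2156] t 13.55 shift cm [ 18.78 -29.05  -0.14] turn [-0.11  0.14 -3.04]
```

Request:
carry_out([
  [[1.3,-2,0],[0,0,-0.5],1],
  [[3.5,-5.4,0],[0,0,-1],1],
  [[5.7,-8.8,0],[0,0,-1.5],1],
  [[8,-12.4,0],[0,0,-2],1],
  [[10.3,-16,0],[0,0,-2.5],1],
  [[12.6,-19.5,0],[0,0,-3],1],
  [[14.9,-23,0],[0,0,-3],1],
  [[17,-26.5,0],[0,0,-3],1],
  [[18.3,-28.3,0],[0,0,-3],1],
  [[18.8,-29.1,0],[0,0,-3],1],
  [[18.8,-29.1,0],[0,0,-3],1],
  [[18.8,-29.1,0],[0,0,-3],1],
])

```text
clock: 14.75
tool_pos: [0.6293, 0.0262, 0.2163]
eef_rot: [0.992, 0.126, -0.001, 0.001]
contact_force: [-0.7, -1.0, -1.2]
opening: 0.132
finger_force: 30.0
```

Request:
carry_out([
  [[0,0,1.5],[0,0,0],1],
  [[0,0,4.5],[0,0,0],1],
  [[0,0,7],[0,0,0],1],
  [[0,0,8.5],[0,0,0],1],
  [[0,0,9.3],[0,0,0],1],
  [[0,0,9.3],[0,0,0],1],
  [[0,0,9.3],[0,0,0],1],
  [[0,0,9.3],[0,0,0],1],
])

```text
clock: 15.55
tool_pos: [0.631, 0.0284, 0.1252]
eef_rot: [0.992, 0.127, 0.001, 0.0]
contact_force: [-1.0, -0.6, -1.0]
opening: 0.137
finger_force: 30.0
```

```bash
python3 - <<'E'
from h import *
goal(.629,.0285,.11,14.6)
a=r.snapshot("scene");g=a["image"].astype(int)
print("cols 322..351")
for y in range(198,224): print(y,*["%3d"%v for v in g[y,322:352].sum(1)//3])
m=g[...,2]-g[...,:2].max(2)
print([(y,x,m[y,x]) for y in range(205,224) for x in range(318,352) if m[y,x]>20])
c=onz(a,(335.6,215.87),.04);v=R.from_euler("z",14.6,degrees=True)
s=r.get_state()["tool_pos"][2]-.07
for z in(.04,s,s+.03):
  print(z,[np.round(proj(a,c+v.apply([dx,-.004,z-.04])),2) for dx in(-.025,0,.025)])
p=r.get_state()["tool_pos"];print("tcp foot",[np.round(proj(a,p+v.apply([dx,-.004,-.07])),2) for dx in(-.025,0,.025)])
E
```

```text
at [0.631  0.0284 0.1252] t 15.55 shift cm [-0.2  -0.06  1.52] turn [ 0.03 -0.13 -0.07]
cols 322..351
198  21  18  14  13  12  13  11  13  13  13  13  12  12  13  14  12  11  13  13  12  13  13  13  10  33  71  91  79  43  31
199  11  12  14  11  12  12  12  12  13  13  12  13  12  14  14  12  13  17  17  14  12  13  10   9  38  75  92  71  20  54
200  67  54  29  24  12  12  13  13  13  14  13  12  13  13  12  13  17  24  25  18  13  13  13   9  50  87  95  70  22  64
201 119 110  98 100  87  61  35  12  13  10  11  12  13  13  13  13  13  22  25  20  13  14  12   8  57  97 101  65  37 105
202 137 140 146 151 140 122  90   9  11  19  23  19  14  13  11  12  11  14  17  16  14  14  12   7  56  97  97  53  65 149
203 139 145 150 149 146 160 135   6   8  30  43  33  22  25  29  24  17  16  15  13  13  12  11   7  64  98  80  22 103 167
204 143 149 152 150 146 168 149   7   7  35  49  38  34  44  48  45  38  38  34  29  25  15  10   7 102 135  88  40 139 184
205 147 152 151 148 151 171 149   6  10  30  38  31  35  47  52  53  55  55  51  49  44  29   7   7 133 168  99  97 165 180
206 15
[... 2145 characters left out ...]
   9  12  16  19  25  27  25  26  26  26  27  26  26  27  28  28  48  83  87 107
[(213, 324, np.int64(38)), (213, 325, np.int64(53)), (213, 326, np.int64(30)), (214, 324, np.int64(41)), (214, 325, np.int64(59)), (214, 326, np.int64(36)), (218, 346, np.int64(30)), (218, 347, np.int64(26)), (219, 346, np.int64(23)), (219, 347, np.int64(23))]
0.04 [array([326.95, 215.07]), array([335.26, 216.86]), array([343.63, 218.66])]
0.055151540878550814 [array([327.08, 211.59]), array([335.47, 213.38]), array([343.9 , 215.18])]
0.08515154087855081 [array([327.35, 204.52]), array([335.87, 206.32]), array([344.44, 208.14])]
tcp foot [array([328.53, 213.36]), array([336.94, 215.16]), array([345.4 , 216.98])]
```

Request:
carry_out([
  [[-0.35,0,0],[0,0,0],1],
  [[-0.35,0,0.3],[0,0,0],1],
  [[-0.35,0,0.8],[0,0,0],1],
  [[-0.35,0,1.2],[0,0,0],1],
  [[-0.35,0,1.5],[0,0,0],1],
  [[-0.35,0,1.7],[0,0,0],1],
  [[-0.35,0,1.9],[0,0,0],1],
  [[-0.35,0,1.9],[0,0,0],1],
])

```text
clock: 16.4
tool_pos: [0.6266, 0.0276, 0.1047]
eef_rot: [0.992, 0.127, -0.0, 0.0]
contact_force: [0.1, 0.2, -0.8]
opening: 0.132
finger_force: 30.0
```

Entering with no force.

Request:
carry_out([
  [[0,0,0.4],[0,0,0],1],
  [[0,0,0.8],[0,0,0],1],
  [[0,0,1.1],[0,0,0],1],
  [[0,0,1.3],[0,0,0],1],
  [[0,0,1.45],[0,0,0],1],
  [[0,0,1.45],[0,0,0],1],
])

```text
clock: 17.0
tool_pos: [0.6266, 0.0277, 0.0902]
eef_rot: [0.992, 0.127, -0.0, -0.0]
contact_force: [0.2, 0.0, -0.4]
opening: 0.132
finger_force: 30.0
```

Request:
carry_out([
  [[0,0,0.1],[0,0,0],0.85],
  [[0,0,0.1],[0,0,0],0.7],
  [[0,0,0.1],[0,0,0],0.6],
  [[0,0,0.1],[0,0,0],0.55],
  [[0,0,-1.5],[0,0,0],0.55],
  [[0,0,-4],[0,0,0],0.55],
  [[0,0,-8],[0,0,0],0.55],
  [[0,0,-12],[0,0,0],0.55],
  [[0,0,-12],[0,0,0],0.55],
  [[0,0,-12],[0,0,0],0.55],
])

```text
clock: 18.0
tool_pos: [0.6273, 0.0276, 0.2124]
eef_rot: [0.992, 0.127, 0.002, 0.0]
contact_force: [-1.1, 0.2, -0.5]
opening: 0.449
finger_force: 0.0
```

```bash
python3 - <<'E'
from h import *
s=r.get_state();print(s["q"],s["opening"])
a=r.snapshot("scene");b=r.snapshot("top")
def bl(s,box,t=25,k=2):
    x,y,w,h=box;im=s["image"][y:y+h,x:x+w].astype(int);o=[c for c in range(3) if c!=k]
    m=(im[...,k]-im[...,o].max(2)>t).astype(np.uint8);n,l,st,c=cv2.connectedComponentsWithStats(m)
    return [(st[i][4],np.round(c[i]+[x,y],1)) for i in range(1,n) if st[i][4]>10]
print("blue",bl(a,(310,170,60,60)),bl(b,(270,160,60,50)));print("red",bl(a,(325,140,50,50),40,0),bl(b,(225,165,60,50),40,0))
bb=np.array([-.0035,.0035,0])
for z in(.105,):print(proj(a,np.array([.629,.0285,z])+bb),proj(a,np.array([.594,.164,z])+bb))
for z in(.12,.105):print(proj(b,np.array([.629,.0285,z])),proj(b,np.array([.594,.164,z])))
goal(.461,.130,.21,-82)
goal(.461,.130,.21,98)
E
```

```text
[-0.0658  0.7184 -0.0937  1.5901  0.0836  0.8338 -1.5095] 0.44877243438816183
blue [(np.int32(82), array([335.5, 200.7]))] []
red [(np.int32(16), array([325.9, 142.2])), (np.int32(33), array([348.7, 169.2]))] [(np.int32(40), array([249.9, 196.5]))]
[336.9163 200.8161] [348.2736 168.2895]
[298.917  184.1587] [249.3328 195.3516]
[298.883  185.0501] [249.871  196.1175]
at [0.6258 0.0275 0.2099] t 18.1 shift cm [-13.38 -14.06   0.02] turn [ 0.08  0.08 96.55]
at [0.6258 0.0275 0.2099] t 18.1 shift cm [-13.38 -14.06   0.02] turn [ -0.08   0.08 -83.45]
```

Both filters sit at their home heights: the blue tab centroid is at (335.5,200.7) against a predicted (336.9,200.8). Now the block, turning so the fingers close on the frosted faces.

Request:
carry_out([
  [[-0.5,-0.5,0],[0,0,-6],0.4],
  [[-1.5,-1.5,0],[0,0,-13],0.4],
  [[-3,-3,0],[0,0,-20],0.4],
  [[-4.5,-4.7,0],[0,0,-27],0.4],
  [[-6,-6.3,0],[0,0,-34],0.4],
  [[-7.5,-7.9,0],[0,0,-41],0.4],
  [[-9,-9.5,0],[0,0,-48],0.4],
  [[-10.5,-11,0],[0,0,-55],0.4],
  [[-12,-12.6,0],[0,0,-62],0.35],
  [[-13,-13.7,0],[0,0,-69],0.3],
  [[-13.4,-14.1,0],[0,0,-76],0.3],
  [[-13.4,-14.1,0],[0,0,-83],0.3],
])

```text
clock: 19.3
tool_pos: [0.4597, 0.1308, 0.2095]
eef_rot: [0.656, 0.755, -0.001, -0.001]
contact_force: [0.1, 0.4, 0.5]
opening: 0.698
finger_force: 0.0
```

Request:
carry_out([
  [[0,0,0],[0,0,-0.5],0.3],
  [[0,0,0],[0,0,-0.5],0.3],
  [[0,0,0],[0,0,-0.5],0.3],
])

```text
clock: 19.6
tool_pos: [0.4615, 0.1301, 0.21]
eef_rot: [0.657, 0.754, -0.0, -0.0]
contact_force: [0.6, 1.0, 0.7]
opening: 0.699
finger_force: 0.0
```

```bash
python3 - <<'E'
from h import *
goal(.461,.130,.062,98);print(r.get_state()["q"])
a=r.snapshot("scene");b=r.snapshot("top")
C=np.zeros((600,800,3),np.uint8);C[:,:400]=crop(a,280,110,50,75,8);C[:,400:]=crop(a,305,150,50,75,8);cv2.imwrite("pics/d5.png",C)
p=r.get_state()["tool_pos"];print((proj(a,p)-[280,110]+.5)*8)
E
```

```text
at [0.4615 0.1301 0.21  ] t 19.6 shift cm [-0.   -0.03 14.8 ] turn [-0.05  0.02 -0.1 ]
[-0.0515  0.5828 -0.4989  2.0147  0.4484  0.6526 -0.7059]
[203.1115 192.0487]
```

View pics/d5.png

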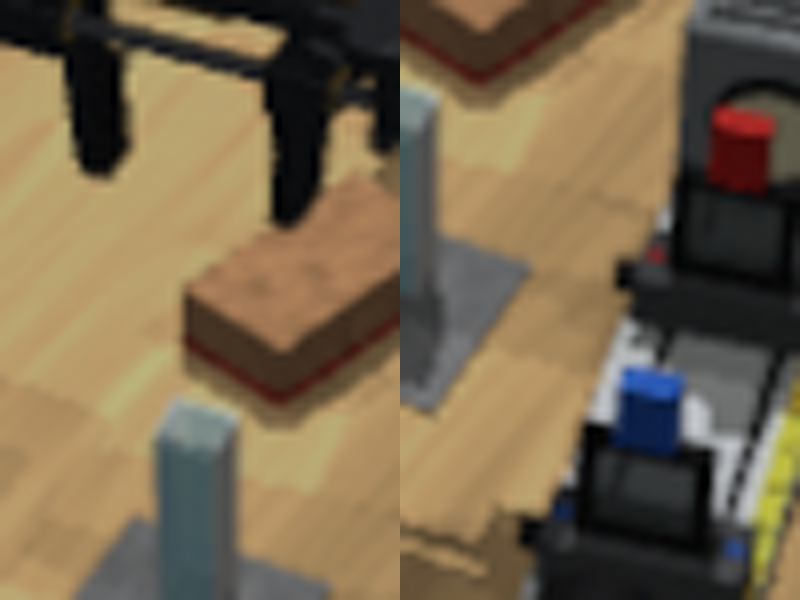

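Both filters stand seated and upright, red at right (745,150) and blue at (650,410). The open fingertips at (97,175) and (290,222) straddle the block top at (197,430). Descending.

Request:
carry_out([
  [[0,0,2],[0,0,0],0.3],
  [[0,0,6],[0,0,0],0.3],
  [[0,0,10],[0,0,0],0.3],
  [[0,0,12.5],[0,0,0],0.3],
  [[0,0,14],[0,0,0],0.3],
  [[0,0,14.8],[0,0,0],0.3],
  [[0,0,14.8],[0,0,0],0.3],
  [[0,0,14.8],[0,0,0],0.45],
  [[0,0,14.8],[0,0,0],0.55],
  [[0,0,14.8],[0,0,0],0.62],
  [[0,0,14.8],[0,0,0],0.7],
  [[0,0,14.8],[0,0,0],0.8],
], newtons=15)

```text
clock: 20.9
tool_pos: [0.4618, 0.1304, 0.0628]
eef_rot: [0.656, 0.755, 0.0, 0.0]
contact_force: [-0.3, 0.7, 0.5]
opening: 0.296
finger_force: 15.0
```

Request:
carry_out([
  [[0,0,0],[0,0,0],0.9],
  [[0,0,0],[0,0,0],1],
  [[0,0,0],[0,0,0],1],
], newtons=20)

```text
clock: 21.2
tool_pos: [0.4617, 0.1304, 0.0627]
eef_rot: [0.656, 0.755, 0.0, 0.0]
contact_force: [-0.1, -1.3, 5.9]
opening: 0.297
finger_force: 20.0
```

Request:
carry_out([
  [[0,0,-0.5],[0,0,0],1],
  [[0,0,-1.5],[0,0,0],1],
  [[0,0,-4],[0,0,0],1],
  [[0,0,-8],[0,0,0],1],
  [[0,0,-12],[0,0,0],1],
  [[0,0,-15],[0,0,0],1],
  [[0,0,-15],[0,0,0],1],
  [[0,0,-15],[0,0,0],1],
])

```text
clock: 22.0
tool_pos: [0.4616, 0.1301, 0.213]
eef_rot: [0.656, 0.755, 0.0, 0.0]
contact_force: [-0.2, 0.3, -1.2]
opening: 0.295
finger_force: 20.0
```

```bash
python3 - <<'E'
from h import *
s=r.get_state();print(s["opening"],s["finger_force"])
goal(.6113,.0963,.213,104.6)
a=r.snapshot("scene");g=a["image"].astype(int);p=s["tool_pos"];T=R.from_quat(s["eef_rot"])
# predicted block corners: foot 60mm below tcp (no bias)
for n,z in(("foot",-.0597),("top",.0303)):
  print(n,[np.round(proj(a,p+T.apply([dx,dy,0])+[0,0,z]),1) for dx,dy in((-.013,.013),(-.013,-.013),(.013,.013),(.013,-.013))])
c=np.round(proj(a,p)).astype(int)
print("cols",c[0]-10,"rows")
for y in range(c[1]+4,c[1]+26): print(y,*["%3d"%v for v in g[y,c[0]-12:c[0]+14].sum(1)//3])
E
```

```text
0.29525496480685465 19.999417886137962
at [0.4616 0.1301 0.213 ] t 22.0 shift cm [-5.43 14.36  0.01] turn [ 0.06  0.02 -6.58]
foot [array([307.3, 152.3]), array([299.2, 150.1]), array([310.7, 147. ]), array([302.7, 144.9])]
top [array([307.2, 128.2]), array([298.7, 126. ]), array([310.8, 123. ]), array([302.4, 120.8])]
cols 295 rows
137 152 152 152 151 151 135  92  77  78  80  81  81  80  80  77  66  76 118 150 151 150 139 122 119 114 116
138 153 153 152 150 149 134  92  77  78  81  81  81  80  80  76  66  78 119 148 145 139 124 117 121 123 121
139 154 153 151 149 149 134  92  77  79  81  81  81  80  80  76  66  85 124 137 120 116 112 112 115 120 123
140 152 150 149 150 150 134  92  77  79  82  81  81  80  81  76  66  85 118 130 122 120 119 118 121 123 119
141 149 149 150 149 150 134  89  77  79  82  81  81  81  82  75  67  80 109 125 125 126 127 127 129 129 124
142 149 149 149 150 149 134  91  77  79  82  81  81  82  82  75  67  82 111 126 130 133 131 130 130 125 124
143 149 149 150 151 151 135  91  77  79  83  82  81  80  80  76  66  82 111 125 129 130 128 127 125 120 113
144 149 1
[... 910 characters left out ...]
  53  51  50  51  49  51  71  95 114 121 109  76  47
153 149 149 148 149 150 152 154 155 154 126  58  40  42  50  50  51  50  51  49  49  61  89  99  75  47  46
154 149 148 148 150 152 156 161 162 156 128  78  63  43  36  45  49  51  50  50  49  50  51  52  51  47  46
155 147 148 150 153 156 161 162 158 153 131  87  80  72  54  44  45  50  49  51  48  48  48  48  47  48  48
156 147 150 153 157 161 162 158 154 150 136 102  89  89  82  70  54  43  44  49  50  48  47  47  47  47  48
157 150 153 157 161 162 159 154 151 149 149 135 116 109  94  87  78  61  46  44  48  46  48  47  46  44  41
158 152 157 160 161 158 154 150 150 149 148 152 155 142 112  95  89  84  69  54  40  41  43  43  40  38  49
```

Request:
carry_out([
  [[-0.5,1.3,0],[0,0,-1],1],
  [[-1.4,3.8,0],[0,0,-2.5],1],
  [[-2.5,6.8,0],[0,0,-4],1],
  [[-3.7,9.8,0],[0,0,-5.5],1],
  [[-4.8,12.8,0],[0,0,-6.6],1],
  [[-5.3,14,0],[0,0,-6.6],1],
  [[-5.4,14.4,0],[0,0,-6.6],1],
  [[-5.4,14.4,0],[0,0,-6.6],1],
  [[-5.4,14.4,0],[0,0,-6.6],1],
  [[-5.4,14.4,0],[0,0,-6.6],1],
])

```text
clock: 23.05
tool_pos: [0.6106, 0.0977, 0.2123]
eef_rot: [0.611, 0.792, -0.001, -0.0]
contact_force: [0.2, 0.5, -1.2]
opening: 0.298
finger_force: 20.0
```

```bash
python3 - <<'E'
from h import *
goal(.6113,.0963,.0997,104.6)
E
```

```text
at [0.6106 0.0977 0.2123] t 23.05 shift cm [-0.15  0.05 11.26] turn [-0.07  0.    0.14]
```

Request:
carry_out([
  [[-0.1,0,1],[0,0,0],1],
  [[-0.1,0,3],[0,0,0],1],
  [[-0.1,0,6],[0,0,0],1],
  [[-0.1,0,8.5],[0,0,0],1],
  [[-0.1,0,10.3],[0,0,0],1],
  [[-0.1,0,11.2],[0,0,0],1],
  [[-0.1,0,11.3],[0,0,0],1],
  [[-0.1,0,11.3],[0,0,0],1],
  [[-0.1,0,11.3],[0,0,0],1],
  [[-0.1,0,11.3],[0,0,0],1],
  [[-0.1,0,11.3],[0,0,0],1],
])

```text
clock: 24.15
tool_pos: [0.6124, 0.0962, 0.1002]
eef_rot: [0.611, 0.791, 0.0, 0.0]
contact_force: [-0.1, 0.5, -1.1]
opening: 0.295
finger_force: 20.0
```

```bash
python3 - <<'E'
from h import *
goal(.6113,.0963,.0997,104.6)
import time
s=r.get_state();print(np.abs(s["qd"]).max(),s["contact_force"])
a=r.snapshot("scene");p=s["tool_pos"];T=R.from_quat(s["eef_rot"]);g=a["image"].astype(int)
for n,z in(("foot",-.0597),):
  print(n,[np.round(proj(a,p+T.apply([dx,dy,0])+[0,0,z]),1) for dx,dy in((-.013,.013),(-.013,-.013),(.013,.013),(.013,-.013))])
# measured blob centres of tabs -> blob mids in scene and the rail
for y in range(172,212,2): print(y,*["%3d"%v for v in g[y,325:362].sum(1)//3])
goal(.6113,.0963,.0997,104.6)
E
```

```text
at [0.6124 0.0962 0.1002] t 24.15 shift cm [ 0.04 -0.1   0.05] turn [0.07 0.01 0.04]
0.005453488927637163 [-0.0773  0.4796 -1.1435]
foot [array([345.7, 204.5]), array([337.2, 202.7]), array([347.7, 198.4]), array([339.3, 196.7])]
172 133  99  14  14  15  13  15  16  15  20  22  14  15  22  27  27  33  34  34  39  39  37  38  36  27  18  17  16  17  16  16  16  17  40  50  45  48
174 142 135 123 110  92  89  77  58  35  12  13  10  11  10  10  43  53  37  30  21  21  22  23  22  17  14  14  17  17  17  16  16  22  35  60  66  50
176 141 141 141 144 147 143 139 118  57  13  12  13  10   9  35  83 108 109 107  98  92  84  69  46  19  12  13  13  14  12  13  12  35  46  42  38  36
178 127 130 130 134 140 142 147 136  88  14  11  10  10  18  95 122 102 101 101 102 102 103  85  42  12  12  15  13  13  12  13  12  20  50  66  60  55
180 132 129 128 132 136 135 135 126  87  14  12  12  10  57 101 108  92  95  98 100 102 102  85  41   9  12  12  12  10  39  64  52  65 101  97  76  68
182 129 132 135 137 135 133 114  75  46  12  12  10  10  54  81  82  84  86  82  78  78  82  75  43  10  12  1
[... 1553 characters left out ...]
 141 142
204 146 129  76   6   8   8  26  37  38  38  37  37  38  40  52 112 159 169 153 132 131 132 121  79  33 127 171 152 137 134 113  78 109 140 141 135 133
206 143 118  67   8  16  30  33  24  19  24  25  26  31  30  24   7   8   7   9  79 147 172 130  50 126 174 163 134 121 126 108 109 143 139 133 135 139
208 152 126  39   8  30  50  46  32  41  52  54  51  43  33  28  27  20   7   6  57  91 104  88 108 164 170 152 137 140 117  89 123 136 133 137 139 135
210 110 103  32   8  30  44  38  37  51  55  54  49  41  42  42  42  31   6   6  73  98  62  74 153 186 161 126 125 120  91 108 134 135 138 138 135 132
at [0.6123 0.0962 0.1   ] t 24.2 shift cm [ 0.04 -0.09  0.03] turn [0.05 0.01 0.04]
```

Request:
carry_out([
  [[0,-0.1,0.03],[0,0,0],1],
  [[0,-0.1,0.03],[0,0,0],1],
  [[0,-0.1,0.03],[0,0,0],1],
  [[0,-0.1,0.03],[0,0,0],1],
  [[0,-0.1,0.03],[0,0,0],1],
  [[0,-0.1,0.03],[0,0,0],1],
  [[0,-0.1,0.03],[0,0,0],1],
  [[0,-0.1,0.03],[0,0,0],1],
])

```text
clock: 25.0
tool_pos: [0.6111, 0.0959, 0.0992]
eef_rot: [0.611, 0.791, -0.0, 0.0]
contact_force: [0.0, -0.3, -0.7]
opening: 0.298
finger_force: 20.0
```

```bash
python3 - <<'E'
from h import *
goal(.6113,.0963,.0997,104.6);s=r.get_state();print(np.abs(s["qd"]).max(),s["opening"])
print(r.finish_job())
E
```

```text
at [0.6111 0.0959 0.0992] t 25.0 shift cm [ 0.03  0.03 -0.05] turn [0.   0.01 0.05]
0.0016510488471112579 0.29761584873993635
the job is handed in; nothing more can be done
None
```

The job is handed in at 25 s with no verdict returned: by my measurements both filters are home (red on the lamp side, blue on the lens side), and the block is held still by its frosted faces within about 1 mm of my estimated mid-beam point.

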